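Lift the loaded dip tray off the drip stand with the hand hook

ROBOT

A 6-joint arm with a two-finger parallel gripper is mounted at the origin on the work surface. World frame = base frame: x ahead of the robot, y to its left, z up, the work surface at z = 0. Lengths are in m, angles in rad, forces in N, time in s.
With the tool pointing down it reaches from about 0.375 to 0.975 m from the base axis. Payload 3.8 kg.
Tool frame: the origin (TCP) lies at the very end of the fingers, on their centre line; the grasp point (between the pads) lies 19 mm behind it; z points along the fingers, y is the line along which they close (so a half turn about z gives the same grasp; the last joint's range is limited). The gripper opens to 85 mm and grips with 20 to 120 N. Pads are 22 mm wide; open, the fingers measure 114 mm over their backs; the gripper's body (76 mm by 85 mm) begins 54 mm behind the grasp point. The pads swing forward as they close: fully open they stand 13 mm farther back than shut.
Start: joints at [-1.337, 0.264, 1.604, -0, 1.274, -0.037], TCP at [0.181, -0.65, 0.231] pointing down, gripper open.
Joint ranges: [-2.63, 2.63], [-0.94, 2.18], [0.31, 2.57], [-1.31, 4.45], [0, 2.66], [-2.55, 2.55]. Speed limits (rad/s): [2.57, 2.57, 3.14, 3.14, 3.14, 3.14].

INTERFACE

Orientations are given as a rotation vector (axis times angle).
In Python, from workcell import monitor, viewer, job gives the robot as it stands. The module is installed in compiled form; this text tells all that it offers.
- The arm moves only by the tool step_arm, never from a script. Its argument "series" is one flat list of numbers, 4 for each row, row after row: the shift along the tool's x, y, z in m, then the turn about the tool's z in rad. A call has 1 to 8 rows; each row is the pose to reach, as a shift and turn from the pose commanded when the call began, along the tool's axes at that moment; what a row does not reach only later rows make up. A row lasts 1/8 s, in which the tool goes at most 62.5 mm and 10.7 degrees, less where a joint would pass 70% of its speed; a pose out of reach is approached as far as the arm can. A call with a gripper value outside its range is refused whole. "gripper" is the opening, from 0 (shut) to 1 (fully open), set as the call begins (left out, the last holds). The fingers move at their own pace and stop on an object; "newtons" is the grip in N (left out, the last holds). Time passes only in rows, so rows that repeat a pose let the fingers close. It gives the time, the measured TCP pose, the force, the opening and the grip force at its end, in the units of the state.
- monitor.read_state(): the state, without advancing time (a new reading comes with each control period).
- viewer.read_camera(name): name is "scene" or "top" or "wrist"; returns a dict with "image" (400x640x3 uint8, red, green, blue), "intrinsics" (3x3 intrinsics, pixels), "distortion" ([k1, k2, p1, p2, k3] as OpenCV has them; the pictures are not rectified), "T" (4x4, takes a point from camera to world coordinates); the wrist camera has in their place "hand_eye" (4x4, takes a point from camera to tool coordinates, whose origin is the TCP and whose axes are the flange's). Camera axes: x right, y up, looking along -z (the intrinsics and any distortion apply to the point x, -y, -z); pixel columns grow to the right and rows downward; lengths in m; the calibration is good to about 2 mm. A picture is of the moment at which its call begins: read the wrist's pose just before it. There is no depth.
- job.finish_job(): hands the job in; it is judged then, once.
Trained networks look in a picture, given as the dict that the camera call returned (one of the last four; its "shot" number tells which), for a name from the list of things; names that differ only in an ending like _2 or _b are one class to them, and where a whole thing is asked for, a point or a joint stands for the part that bears it (a point fixed in the world has none). Each returns a list of dicts, best first, with "score" (0 to 1); they miss things now and then, are a little off and sometimes report something else, mostly with a low value. They report only what shows in the picture. A call takes as long as a camera call. They do not tell look-alikes from the thing itself.
- viewer.boxes_of(picture, label): "extent" ([centre column, centre row, width, height] in pixels, round what is visible of it).
- viewer.spot_point(picture, label): "point" ([column, row] in pixels: a listed point, or the origin of a listed thing).
The state is a dict: "time": time; "q": joint angles; "joint_vel": joint speeds; "joint_torque": joint torques, N m; "tool_pos": TCP position; "tcp_rot": TCP orientation; "wrist_force": force on the tool from outside, world axes, zero at the start; "torque": the same for the moment, N m; "width": opening from 0.0 (shut) to 1.0 (fully open); "grip_force": force on a finger pad.
Only numpy, scipy, OpenCV 4.12 (cv2) and the standard library are available. Lean on these libraries where they do the work, as an engineer would, in place of code of your own. Each camera call takes 0.05 s, during which the arm holds its last target. There are 200 camera calls.

TASK

Use the hand hook, never the gripper itself, to lift the hanging dip tray by its bail off the drip stand's two prongs; one of its two plugs is solid and the other hollow, so feel for the balance point first: the tray must stay level end to end, never more than about five degrees off. Set it down gently in the middle of the draining grate with both plugs still in their pockets, then hang the hand hook back in its bracket as it was. Leave the other things on the bench where they are.

Things in the scene. Friction and masses are not known exactly. Their poses are not given: they have to be found in the camera images.
- tray: Dip tray of aluminium sheet, 110 mm (x) by 200 mm (y), walls 35 mm high, 0.25 kg empty. Origin: centre of underside, z up. Cross walls at y = +-36 mm make a pocket at each end, a plug in each. It starts hanging level by its bail across the stand's prongs, underside 60 mm high, x as the stand's x. Hung from one point of the bail it tips end to end 1 degree per 1.4 mm off the balance point.
- bail_mid (a point): Middle of the tray's fixed bail: straight level wire bar 8 mm thick, its axis 100 mm above the tray's underside at x = 0, running along the tray's y from -88 to +88 mm, with an upright at each end (y = +-96 mm). This point is on the bar's axis. The tray swings freely about the bail.
- plug_a: Round steel end plug, 40 mm across, 32 mm high, upright in one end pocket of the tray, about 62 mm from the tray's middle. Origin: centre of underside. One plug is solid, the other hollow (50 to 350 g); they look the same and either may be at either end. The loaded tray's balance point lies 10 to 29 mm from mid-bail, towards the solid plug.
- plug_b: The other end plug, the same outside; see plug_a.
- stand: Drip stand, fixed: pan 210 x 250 x 22 mm high; two uprights at the back (x = +96 mm, 175 mm high) carry two level prongs 10 mm thick at y = +-55 mm, axis 151 mm high, pointing to -x (about towards the robot). Origin: on the bench under the bail's place, which lies along y, bail axis 160 mm high. The space between the prongs, above and below the bail, is free.
- prong_tip (a point): Top of the tip of the stand's prong at y = +55 mm (the other at y = -55 mm is alike): each prong is level to x = -22 mm, then turns up and out to this point at x = -34 mm, 174 mm high. The bail must rise 20 mm or more to pass over the tips towards -x.
- handhook: Hand hook, 0.15 kg: black T handle bar 110 mm long (y), 18 x 18 mm, origin at the bar's centre, z up, and an 8 mm steel rod down from it, bent into a hook at the bottom. It starts hanging in its bracket, x as the bracket's x. Take the bar at its middle from above, closing across the bar (along x).
- hook_seat (a point): Where the bail's axis lies when seated in the hook: on the hand hook at x = +1.5 mm, 110 mm under the bar's centre; the rod's underside is 12 mm below it. The hook opens upward, 21 mm clear between the rod (axis at x = -12 mm there) and the tip. To get under a bar, come from the hook's -x side with this point at least 22 mm below the bar's axis, then rise.
- hook_tip (a point): Top of the hook's upturned tip, on the hand hook at x = +17 mm, 94 mm under the bar's centre, 16 mm above the seat point.
- bracket: Bracket of the hand hook, fixed: post at x = +78 mm (175 mm high), two level arms 10 mm thick at y = +-38 mm pointing to -x, axis 165 mm high, tips turned up from x = -17 to -26 mm (181 mm high). Origin: on the bench under the place of the handle bar, which lies along y across both arms with its centre 179 mm high, the rod hanging between the arms.
- grate: Draining grate, fixed: flat square of steel bars 300 x 300 mm, top 15 mm above the bench. Origin: centre of its underside. Empty.
- offcut: Bystander: offcut of square steel tube standing on end, 50 x 50 x 55 mm high. Origin: centre of its underside.
- tape: Bystander: tape measure, 68 x 34 x 58 mm high. Origin: centre of its underside.
Mind the look-alikes: they are no part of the job. What is shaped like the handhook but green or pink is not meant.

How it is judged:
On the way, in this order (a step that is already met when the one before it is completed fails the run):
1. the tray hangs from the hand hook alone, lifted clear of the stand's prongs (z of tray in the frame of stand above 0.075 m and contact force between tray and stand below 0.2 N and contact force between handhook and tray above 3 N), for 0.2 s.
2. the tray stands flat in the middle of the grate, at rest, the hook out of its bail (x of tray in the frame of grate between -0.035 and 0.035 m and y of tray in the frame of grate between -0.035 and 0.035 m and z of tray in the frame of grate between 0.011 and 0.019 m and angle between tray's own z axis and vertical below 0.04 rad and linear speed of tray below 0.02 m/s and contact force between handhook and tray below 0.05 N), for 0.2 s.
At the end, for the whole second after the job is handed in: Tray flat (0.04 rad), still, on the grate, its centre within 35 mm of the grate's centre along each side, both plugs upright in it, the hook off it; hand hook hanging still and upright in its bracket, bar across both arms, within about 15 mm of its place sideways and 7 mm in height (all of step 2 and x of plug_a in the frame of tray between -0.045 and 0.045 m and y of plug_a in the frame of tray between -0.09 and 0.09 m and z of plug_a in the frame of tray between -0.003 and 0.012 m and x of plug_b in the frame of tray between -0.045 and 0.045 m and y of plug_b in the frame of tray between -0.09 and 0.09 m and z of plug_b in the frame of tray between -0.003 and 0.012 m and x of handhook in the frame of bracket between -0.018 and 0.025 m and y of handhook in the frame of bracket between -0.015 and 0.015 m and z of handhook in the frame of bracket between 0.172 and 0.186 m and angle between handhook's own z axis and vertical below 0.12 rad and linear speed of handhook below 0.02 m/s); the robot touches nothing.
It fails at once if the tray tips end to end by more than 0.135 rad (7.7 degrees) (angle between tray's own y axis and vertical below 1.4358 rad or angle between tray's own y axis and vertical above 1.7058 rad).
It fails at once if the tray swings or tips by more than 0.4 rad in any way (angle between tray's own z axis and vertical above 0.4 rad).
It fails at once if the gripper or arm touches the tray or a plug (contact force between any of the fingers, the arm and tray above 0.3 N or contact force between any of the fingers, the arm and plug_a above 0.3 N or contact force between any of the fingers, the arm and plug_b above 0.3 N).
It fails at once if the tray is banged down on the grate (more than 40 N) (contact force between tray and grate above 40 N).
It fails at once if a bystander (offcut or tape measure) is moved by more than 25 mm (distance of any of offcut, tape from where it was at the start of the episode above 0.025 m).
It also fails if it takes over 72 s, if anything falls off the work surface, if the arm or the gripper's body presses on something with over 40 N, if the wrist force passes 120 N, or if a joint passes its speed limit or range.

## Working session

There is one attempt and no reset: what is moved stays moved. The work goes in short steps, Python scripts to look and compute and a tool call to move; the robot and the scene stay as the last step left them, time stands still between calls to the robot, and variables do not carry over. Pictures are saved under pics/ and viewed, at most 10 in all, crops included, and the job is handed in when it is done.

Besides the shell and the picture viewer there is one more tool, called after "Call:" as name(argument=value, ...) on one line, values as JSON. step_arm: Moves the arm, as the interface text tells. Its arguments: {"type":"object","properties":{"series":{"type":"array"},"gripper":{"type":"number"},"newtons":{"type":"number"}},"required":["series"]}

```bash
mkdir -p pics; cat > h.py <<'E'
import numpy as np, cv2
from scipy.spatial.transform import Rotation as R
from workcell import monitor, viewer, job
def cam(name):
    s=monitor.read_state(); p=viewer.read_camera(name)
    if name=="wrist":
        T=np.eye(4);T[:3,:3]=R.from_rotvec(s["tcp_rot"]).as_matrix();T[:3,3]=s["tool_pos"]
        p["W"]=T@np.array(p["hand_eye"])
    else: p["W"]=np.array(p["T"])
    return p
def ray(p,uv):
    n=cv2.undistortPoints(np.array([[uv]],float),np.array(p["intrinsics"]),np.array(p["distortion"]))[0,0]
    d=p["W"][:3,:3]@np.array([n[0],-n[1],-1]); return p["W"][:3,3],d
def atz(p,uv,z):
    o,d=ray(p,uv); return o+d*(z-o[2])/d[2]
def tri(obs):
    A=np.zeros((3,3));b=np.zeros(3)
    for p,uv in obs:
        o,d=ray(p,uv);d=d/np.linalg.norm(d);M=np.eye(3)-np.outer(d,d);A+=M;b+=M@o
    return np.linalg.solve(A,b)
def proj(p,X):
    c=np.linalg.inv(p["W"])@np.append(X,1); 
    return cv2.projectPoints(np.array([[c[0],-c[1],-c[2]]]),np.zeros(3),np.zeros(3),np.array(p["intrinsics"]),np.array(p["distortion"]))[0][0,0]
def save(p,n): cv2.imwrite("pics/"+n,p["image"][:,:,::-1])
E
python3 - <<'E'
from h import *
print(monitor.read_state())
for c in ["scene","top"]:
    p=cam(c);save(p,c+".png");print(c,np.round(p["W"],3).tolist())
    for l in ["tray","bail_mid","plug_a","stand","prong_tip","handhook","hook_seat","hook_tip","bracket","grate","offcut","tape"]:
        r=viewer.spot_point(p,l)
        print(l,[(np.round(x["point"]).tolist(),round(x["score"],2)) for x in r[:4]])
E
```

```text
{'time': 0.0, 'q': array([-1.33688575e+00,  2.64737331e-01,  1.60538723e+00, -2.82216001e-06,
        1.27369714e+00, -3.68807624e-02]), 'joint_vel': array([-0.00044869, -0.0013043 ,  0.0017848 ,  0.00106199,  0.00012858,
        0.00054354]), 'joint_torque': array([-2.05339951e-03, -5.15117562e+01, -3.67307925e+01, -3.63707804e-04,
        1.27121567e-02,  7.88904941e-07]), 'tool_pos': array([ 0.18039748, -0.64968309,  0.22996555]), 'tcp_rot': array([-3.11064293e+00, -4.23761527e-01,  3.48350545e-04]), 'wrist_force': array([ 0.63379791, -0.60110275,  0.6677738 ]), 'torque': array([-0.03257172,  0.00792778, -0.04358719]), 'grip_force': 0.0, 'width': 0.9995314979024101}
scene [[0.635, -0.602, 0.484, 1.094], [0.773, 0.495, -0.398, -0.516], [0.0, 0.626, 0.78, 1.076], [0.0, 0.0, 0.0, 1.0]]
tray [([244.0, 262.0], 0.65), ([335.0, 227.0], 0.28)]
bail_mid [([241.0, 240.0], 0.74)]
plug_a [([258.0, 248.0], 0.46)]
stand [([244.0, 275.0], 0.57)]
prong_tip [([238.0, 220.0], 0.62), ([259.0, 250.0], 0.21)]
handhook [([365.0, 222.0], 0.81), ([222.0, 352.0], 0.68), ([345.0, 122.0], 0.6)]
hook_seat [(
[... 421 characters left out ...]
.011, 0.045, 0.999, 1.347], [0.0, 0.0, 0.0, 1.0]]
tray [([314.0, 147.0], 0.42), ([307.0, 137.0], 0.25)]
bail_mid [([409.0, 192.0], 0.97), ([313.0, 148.0], 0.4)]
plug_a [([380.0, 198.0], 0.67), ([418.0, 188.0], 0.55), ([401.0, 190.0], 0.3)]
stand [([399.0, 196.0], 0.7)]
prong_tip [([395.0, 205.0], 0.66)]
handhook [([459.0, 126.0], 0.74), ([226.0, 259.0], 0.72), ([310.0, 134.0], 0.56), ([398.0, 195.0], 0.48)]
hook_seat [([238.0, 256.0], 0.64), ([449.0, 135.0], 0.49)]
hook_tip [([306.0, 137.0], 0.68), ([444.0, 129.0], 0.6), ([236.0, 257.0], 0.52)]
bracket [([310.0, 148.0], 0.86)]
grate [([232.0, 180.0], 0.66)]
offcut [([309.0, 214.0], 0.59)]
tape [([306.0, 180.0], 0.76), ([310.0, 132.0], 0.17)]
```

View pics/scene.png

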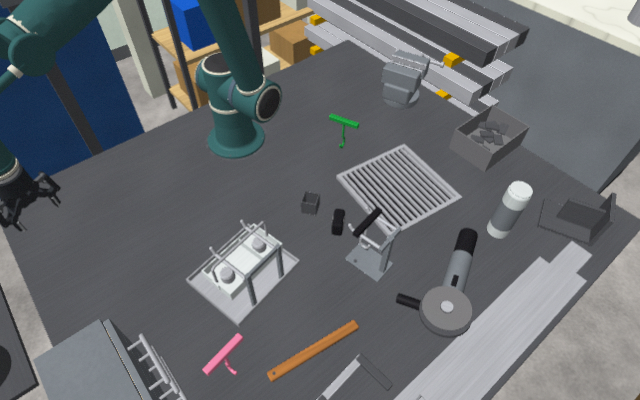

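View pics/top.png

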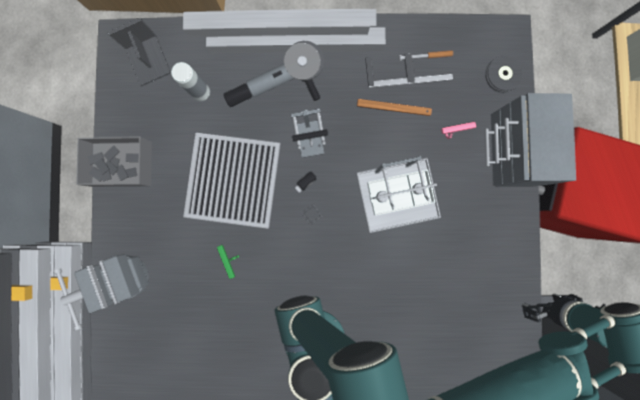

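The top view shows three hooks: black at (310,134) hanging in the bracket, green at (226,259) and pink at (459,126), both lying on the bench. The black one fits. I'll confirm it in one crop.

```bash
python3 - <<'E'
from h import *
p=cam("top"); im=p["image"]
c=im[95:240,285:445]; cv2.imwrite("pics/crop.png",cv2.resize(c,None,fx=4,fy=4,interpolation=cv2.INTER_CUBIC)[:,:,::-1])
g=im.max(2); m=np.zeros_like(g); m[120:148,285:335]=(g[120:148,285:335]<38)
k,l,st,ce=cv2.connectedComponentsWithStats(m); 
for i in range(1,k):
    if st[i,4]>30:
        ys,xs=np.where(l==i);print(st[i],cv2.minAreaRect(np.c_[xs,ys].astype(np.float32)),atz(p,ce[i],.188))
def seg(roi,lo,name,z):
    x0,y0,x1,y1=roi; m=(g[y0:y1,x0:x1]>lo).astype(np.uint8); m=cv2.morphologyEx(m,cv2.MORPH_CLOSE,np.ones((9,9)))
    cs=max(cv2.findContours(m,0,2)[0],key=cv2.contourArea); r=cv2.minAreaRect(cs); b=cv2.boxPoints(r)+[x0,y0]
    w=[atz(p,q,z) for q in b]; print(name,np.round(b).tolist(),np.round(w,3).tolist(),"c",np.mean(w,0).round(4))
    for i in range(2): d=w[i+1]-w[i]; print(np.linalg.norm(d),np.degrees(np.arctan2(d[1],d[0])))
seg((175,125,290,237),110,"grate",.015); seg((345,145,450,240),110,"stand",.022)
for n,uv,z in [("offcut",(309,214),.03),("tape",(306,180),.03),("bail",(409,192),.16)]: print(n,atz(p,uv,z))
s=cam("scene")
print("hook tri",tri([(p,(310,134)),(s,(365,222))]), "bail tri",tri([(p,(409,192)),(s,(241,240))]))
E
```

```text
grate [[182.0, 218.0], [193.0, 130.0], [281.0, 142.0], [270.0, 229.0]] [[0.424, 0.46, 0.015], [0.733, 0.423, 0.015], [0.689, 0.112, 0.015], [0.384, 0.152, 0.015]] c [0.5573 0.2866 0.015 ]
0.31083455124892906 -6.810721467813724
0.3138888061192207 -98.05960510947143
stand [[355.0, 169.0], [430.0, 153.0], [444.0, 218.0], [369.0, 234.0]] [[0.59, -0.144, 0.022], [0.646, -0.407, 0.022], [0.42, -0.452, 0.022], [0.365, -0.19, 0.022]] c [ 0.5054 -0.2983  0.022 ]
0.2691860588433316 -78.00877877699132
0.23043717844139092 -168.83360123482635
offcut [0.43522801 0.01456265 0.03      ]
tape [0.55206998 0.02433548 0.03      ]
bail [ 0.50088525 -0.29931832  0.16      ]
hook tri [0.6772616  0.00289192 0.18113247] bail tri [ 0.50452555 -0.28947852  0.1732597 ]
```

View pics/crop.png

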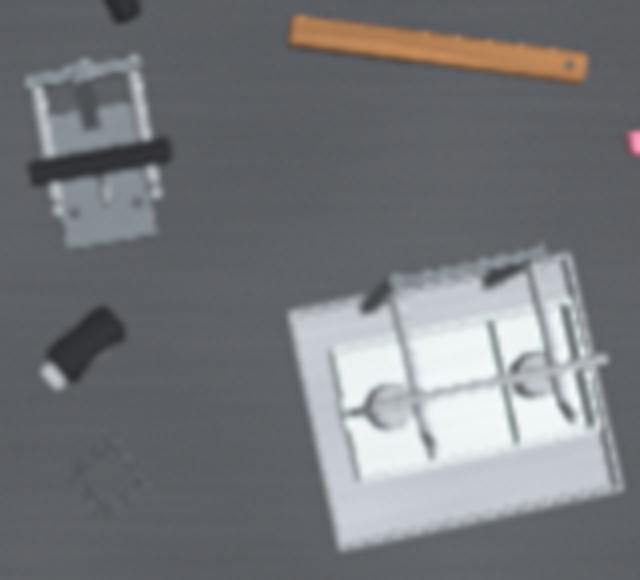

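The crop confirms it: the black bar lies across the two bracket arms, from crop (30,172) to (172,150), and the bracket yaw is about 9°. The stand yaw is about 12°. I'll move over the stand first for a closer wrist look.

Call:
step_arm(series=[0.04,-0.034,-0.028,-0.18,0.08,-0.068,-0.055,-0.36,0.125,-0.1,-0.083,-0.54,0.17,-0.135,-0.11,-0.72,0.21,-0.17,-0.138,-0.9,0.26,-0.21,-0.165,-1.08,0.3,-0.24,-0.193,-1.26,0.34,-0.27,-0.22,-1.44])

```text
time: 2.4
tool_pos: [0.4367, -0.2976, 0.4527]
tcp_rot: [2.053, 2.377, 0.0]
wrist_force: [-0.2, -0.5, -0.4]
width: 0.999
grip_force: 0.0
```

```bash
python3 - <<'E'
from h import *
p=cam("wrist");save(p,"w1.png");print(np.round(p["hand_eye"],3).tolist(),np.round(p["W"],3).tolist(),p["intrinsics"],p["distortion"])
s=monitor.read_state();print(s["tool_pos"],s["tcp_rot"],s["q"])
for l in ["bail_mid","plug_a","stand","prong_tip","tray"]:
    print(l,[(np.round(x["point"]).tolist(),round(x["score"],2)) for x in viewer.spot_point(p,l)[:4]])
E
```

```text
[[0.0, 0.961, 0.276, 0.07], [1.0, -0.0, -0.0, -0.0], [-0.0, 0.276, -0.961, -0.143], [0.0, 0.0, 0.0, 1.0]] [[0.989, -0.14, -0.041, 0.426], [0.146, 0.951, 0.274, -0.228], [0.001, -0.277, 0.961, 0.595], [0.0, 0.0, 0.0, 1.0]] [[276.56271279   0.         321.1236612 ]
 [  0.         276.56271279 201.91589434]
 [  0.           0.           1.        ]] [-0.00136791  0.          0.          0.          0.        ]
[ 0.44094574 -0.29346514  0.4572114 ] [2.03647777 2.38272731 0.01006638] [-0.63813356 -0.07477397  1.56791936  0.00592877  1.64086995 -0.79407874]
bail_mid [([368.0, 169.0], 0.93)]
plug_a [([359.0, 192.0], 0.78), ([356.0, 126.0], 0.51)]
stand []
prong_tip [([338.0, 143.0], 0.69), ([359.0, 190.0], 0.69)]
tray [([360.0, 160.0], 0.58)]
```

View pics/w1.png

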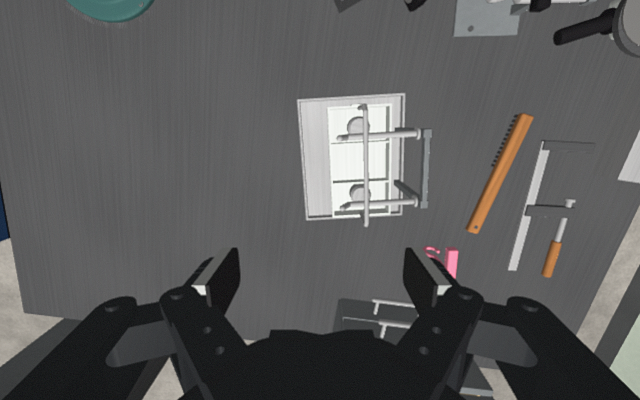

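The wrist view shows the bail from about (364,106) to (366,224), the prong tips at (340,138) and (345,206), and the pan corners at (299,98) and (307,220).

```bash
python3 - <<'E'
from h import *
im=cv2.imread("pics/w1.png"); c=im[85:235,290:440]; cv2.imwrite("pics/w1c.png",cv2.resize(c,None,fx=4,fy=4,interpolation=cv2.INTER_CUBIC))
p=cam("wrist");s=monitor.read_state();print(s["tool_pos"])
for n,uv,z in [("bail+",(364,106),.16),("bail-",(366,224),.16),("mid",(368,169),.16),("tip+",(340,138),.174),("tip-",(345,206),.174),("base+",(425,133),.17),("base-",(420,203),.17),("pan",(299,98),.022),("pan",(307,220),.022),("pan",(404,94),.022)]: print(n,atz(p,uv,z).round(4))
E
```

```text
[ 0.4349649  -0.29997936  0.44986767]
bail+ [ 0.4844 -0.1984  0.16  ]
bail- [ 0.5213 -0.3811  0.16  ]
mid [ 0.5076 -0.2899  0.16  ]
tip+ [ 0.4555 -0.2484  0.174 ]
tip- [ 0.4798 -0.351   0.174 ]
base+ [ 0.5796 -0.2239  0.17  ]
base- [ 0.5978 -0.3307  0.17  ]
pan [ 0.3757 -0.191   0.022 ]
pan [ 0.4223 -0.4378  0.022 ]
pan [ 0.5758 -0.1558  0.022 ]
```

View pics/w1c.png

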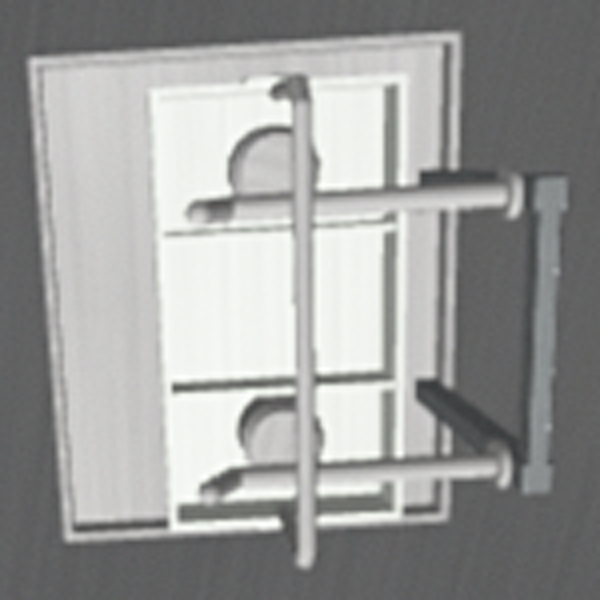

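```bash
cat >> h.py <<'E'
from scipy.optimize import least_squares
def fit(p,model,px,x0):
    M=np.array(model,float);px=np.array(px,float)
    def w(v): return np.c_[M[:,0]*np.cos(v[2])-M[:,1]*np.sin(v[2])+v[0],M[:,0]*np.sin(v[2])+M[:,1]*np.cos(v[2])+v[1],M[:,2]]
    f=lambda v:(np.array([proj(p,X) for X in w(v)])-px).ravel()
    r=least_squares(f,x0,loss="soft_l1"); print("fit",r.x.round(4),np.degrees(r.x[2]).round(1),f(r.x).round(1).tolist()); return r.x
E
python3 - <<'E'
from h import *
p=cam("wrist")  # settled, keep intrinsics
save(p,"w1b.png")
q=dict(p);q["W"]=np.array([[0.989,-0.14,-0.041,0.426],[0.146,0.951,0.274,-0.228],[0.001,-0.277,0.961,0.595],[0,0,0,1.]])
# track crop pixels into the settled picture
a=cv2.imread("pics/w1.png",0);b=cv2.imread("pics/w1b.png",0)
cr=np.array([(303,85),(303,563),(195,212),(208,490),(303,200),(306,472),(32,60),(68,540),(460,36),(450,518)],float)/4+[290,85]
n,st,_=cv2.calcOpticalFlowPyrLK(a,b,cr.astype(np.float32).reshape(-1,1,2),None,winSize=(15,15)); n=n[:,0]
print((n-cr).round(1).tolist(),monitor.read_state()["tool_pos"])
m=[(0,.098,.162),(0,-.098,.162),(-.036,.055,.174),(-.036,-.055,.174),(0,.055,.163),(0,-.055,.163),(-.105,.125,.022),(-.105,-.125,.022),(.105,.125,.022),(.105,-.125,.022)]
fit(q,m,cr,[.5,-.29,.2]); fit(p,m,n,[.5,-.29,.2]); fit(p,m[:6],n[:6],[.5,-.29,.2])
E
```

```text
[[1.8, -1.6], [2.5, -0.4], [1.8, -1.1], [2.1, -0.4], [2.0, -1.4], [2.4, -0.6], [1.1, -0.7], [1.9, -0.0], [1.7, -1.6], [2.5, -0.6]] [ 0.43489528 -0.30011675  0.44983088]
fit [ 0.5042 -0.2919  0.2041] 11.7 [-2.7, -0.3, -0.8, 3.4, 1.7, -0.5, 1.1, 0.6, -2.1, 0.7, -1.9, 1.8, 0.3, -1.4, 0.5, -0.5, 1.6, -2.0, 0.9, -0.2]
fit [ 0.5044 -0.2922  0.2039] 11.7 [-2.8, -0.3, -0.8, 3.3, 1.7, -0.5, 1.3, 0.4, -2.2, 0.8, -1.9, 1.8, 0.3, -1.2, 0.5, -0.4, 1.5, -2.0, 0.8, -0.2]
fit [ 0.5063 -0.2912  0.1962] 11.2 [-0.9, -0.9, -0.1, 2.9, 3.4, -1.3, 2.3, -0.2, -0.6, 0.2, -0.9, 1.3]
```

Call:
step_arm(series=[0.035,0.038,0.005,0,0.075,0.08,0.01,0,0.115,0.123,0.015,0,0.155,0.166,0.02,0,0.195,0.208,0.025,0,0.235,0.25,0.03,0,0.264,0.284,0.03,0,0.264,0.284,0.03,0])

```text
time: 3.8
tool_pos: [0.6814, 0.0029, 0.4181]
tcp_rot: [-2.057, -2.37, 0.003]
wrist_force: [-0.7, -0.1, -0.5]
width: 1.002
grip_force: 0.0
```

Call:
step_arm(series=[0,0,0,0,0,0,0,0])

```text
time: 4.05
tool_pos: [0.6797, -0.0, 0.4215]
tcp_rot: [2.063, 2.369, -0.0]
wrist_force: [-0.9, 0.4, -0.0]
width: 0.999
grip_force: 0.0
```

```bash
python3 - <<'E'
from h import *
p=cam("wrist");save(p,"w2.png");np.save("w2.npy",p["W"])
s=monitor.read_state();print(s["tool_pos"],s["tcp_rot"])
for l in ["handhook","bracket","hook_seat"]:
    print(l,[(np.round(x["point"]).tolist(),round(x["score"],2)) for x in viewer.spot_point(p,l)[:4]])
print(proj(p,[.677,.003,.179]))
u,v=proj(p,[.677,.003,.179]).astype(int);u0,v0=max(u-75,0),max(v-75,0);print(u0,v0)
cv2.imwrite("pics/w2c.png",cv2.resize(p["image"][v0:v0+150,u0:u0+150],None,fx=4,fy=4,interpolation=cv2.INTER_CUBIC)[:,:,::-1])
E
```

```text
[6.79740421e-01 8.90148425e-05 4.21769712e-01] [2.06291016e+00 2.36867415e+00 1.32602567e-04]
handhook [([322.0, 168.0], 0.79)]
bracket [([317.0, 152.0], 0.89), ([200.0, 140.0], 0.53)]
hook_seat [([325.0, 158.0], 0.55)]
[319.73525659 171.68375221]
244 96
```

View pics/w2c.png

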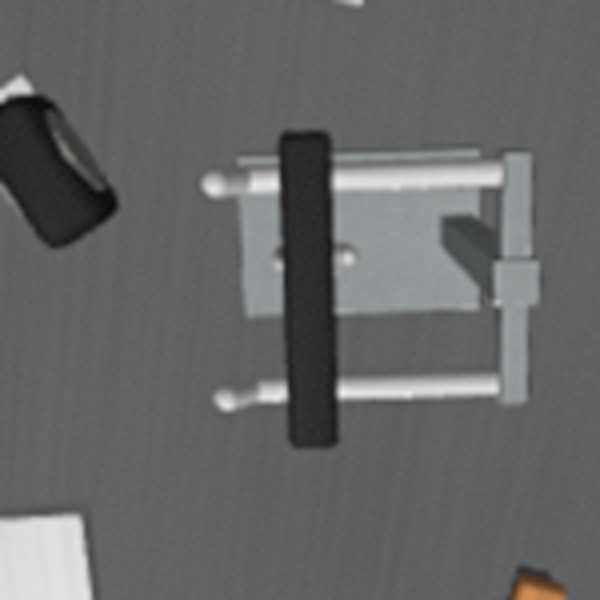

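The crop shows the black bar spanning (282,132) to (337,446), with the hook rod and tip below it at (345,255). The arm tips are at (212,184) and (228,402).

```bash
python3 - <<'E'
from h import *
p=cam("wrist")
cr=np.array([(282,132),(330,132),(337,446),(290,446)],float)/4+[244,96]
x=fit(p,[(-.009,.055,.188),(.009,.055,.188),(.009,-.055,.188),(-.009,-.055,.188)],cr,[.677,.003,.16])
cb=np.array([(212,184),(226,400),(504,172),(502,385)],float)/4+[244,96]
b=fit(p,[(-.026,.038,.181),(-.026,-.038,.181),(.073,.038,.17),(.073,-.038,.17)],cb,[.677,.003,.16])
s=monitor.read_state();Rm=R.from_rotvec(s["tcp_rot"]).as_matrix()
print(s["tool_pos"],np.degrees(np.arctan2(Rm[1,0],Rm[0,0])))
print("tool shift",Rm.T@(np.array([x[0],x[1],.160])-s["tool_pos"]))
E
```

```text
fit [0.6793 0.0081 0.1626] 9.3 [-0.8, -0.4, 0.8, -0.7, 0.4, 0.5, -0.4, 0.8]
fit [0.6746 0.0073 0.1725] 9.9 [0.9, 0.0, 0.4, 0.1, -0.5, 0.1, -0.8, -0.3]
[0.67998514 0.00096332 0.42186493] 97.95474946420876
tool shift [7.18521864e-03 8.53319682e-05 2.61863813e-01]
```

Call:
step_arm(series=[0.007,0,0.04,-0.025,0.007,0,0.09,-0.025,0.007,0,0.14,-0.025,0.007,0,0.19,-0.025,0.007,0,0.225,-0.025,0.007,0,0.25,-0.025,0.007,0,0.26,-0.025,0.007,0,0.26,-0.025], gripper=0.55)

```text
time: 5.3
tool_pos: [0.6791, 0.0086, 0.1611]
tcp_rot: [-2.031, -2.396, 0.001]
wrist_force: [0.3, -0.1, 0.6]
width: 0.549
grip_force: 0.0
```

Call:
step_arm(series=[0,0,0,0,0,0,0,0,0,0,0,0,0,0,0,0,0,0,0,0,0,0,0,0], gripper=0, newtons=90)

```text
time: 6.05
tool_pos: [0.6807, 0.0087, 0.1635]
tcp_rot: [2.029, 2.395, 0.004]
wrist_force: [-1.3, -0.4, 7.0]
width: 0.191
grip_force: 88.7
```

Call:
step_arm(series=[0,0,-0.01,0,0,0,-0.04,0,0,0,-0.08,0,0,0,-0.12,0,0,0,-0.145,0,0,0,-0.145,0])

```text
time: 6.8
tool_pos: [0.6806, 0.0087, 0.3094]
tcp_rot: [2.028, 2.394, 0.005]
wrist_force: [0.1, 0.3, -2.1]
width: 0.194
grip_force: 88.1
```

```bash
cat >> h.py <<'E'
O=np.array([.507,-.2915]);YS=np.radians(11.5)
def go(x,y,z,yaw=YS,o=O):
    "shift to bring TCP to stand-frame x,y (hook seat put at x) and world z"
    s=monitor.read_state();Rm=R.from_rotvec(s["tcp_rot"]).as_matrix()
    c,n=np.cos(yaw),np.sin(yaw);x=x-.0015
    t=np.array([o[0]+x*c-y*n,o[1]+x*n+y*c,z]);cur=np.arctan2(Rm[1,0],Rm[0,0])
    print("t",s["time"],"at",s["tool_pos"].round(4),"yaw",np.degrees(cur)-90,"F",s["wrist_force"].round(2),"T",s["torque"].round(3),"w",s["width"])
    print("shift",(Rm.T@(t-s["tool_pos"])).round(4),"turn",-(yaw+np.pi/2-cur))
E
python3 - <<'E'
from h import *
p=cam("wrist");save(p,"w3.png");print([(r["point"],r["score"]) for r in viewer.spot_point(p,"hook_seat")[:2]])
go(-.085,.032,.31)
E
```

```text
[]
t 6.9 at [0.6788 0.0087 0.3051] yaw 9.453730163115537 F [ 0.21 -0.17 -2.19] T [ 0.004 -0.004  0.002] w 0.188354063228303
shift [-0.239  -0.3064 -0.0045] turn -0.035714146037881145
```

View pics/w3.png

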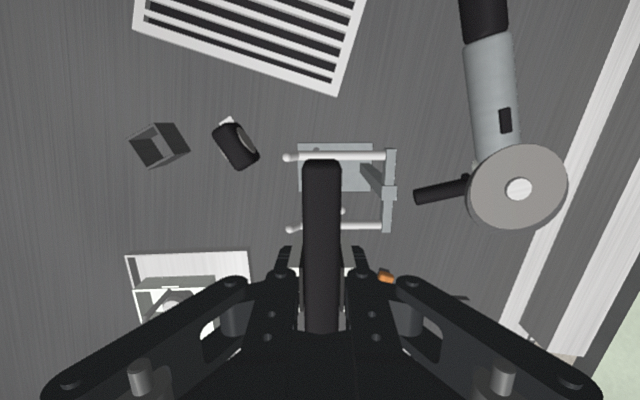

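The bar is held centrally and square in the fingers, spanning (302–342, 158–330). Now to the stand's front side.

Call:
step_arm(series=[-0.025,-0.03,-0.004,-0.01,-0.065,-0.082,-0.004,-0.02,-0.105,-0.134,-0.004,-0.03,-0.145,-0.186,-0.004,-0.036,-0.185,-0.238,-0.004,-0.036,-0.222,-0.284,-0.004,-0.036,-0.239,-0.306,-0.004,-0.036,-0.239,-0.306,-0.004,-0.036])

```text
time: 7.9
tool_pos: [0.4141, -0.2783, 0.3079]
tcp_rot: [-1.99, -2.426, 0.001]
wrist_force: [-0.5, 0.8, -2.2]
width: 0.191
grip_force: 88.3
```

Call:
step_arm(series=[0,0,0.03,0,0,0,0.06,0,0,0,0.078,0,0,0,0.084,0,0,0,0.084,0,0,0,0.084,0])

```text
time: 8.65
tool_pos: [0.4176, -0.2777, 0.2276]
tcp_rot: [1.986, 2.432, 0.0]
wrist_force: [0.6, 0.7, -1.0]
width: 0.192
grip_force: 88.3
```

```bash
python3 - <<'E'
from h import *
p=cam("wrist");save(p,"w4.png");print([(r["point"],r["score"]) for r in viewer.spot_point(p,"bail_mid")[:2]])
go(0,.032,.2245)
E
```

```text
[([428.9, 247.2], 0.64)]
t 8.75 at [ 0.4174 -0.2778  0.2276] yaw 11.51671442211719 F [ 0.9   0.08 -0.34] T [0.005 0.07  0.024] w 0.1911876437275269
shift [0.0007 0.0835 0.0032] turn 0.0002917216985132143
```

View pics/w4.png

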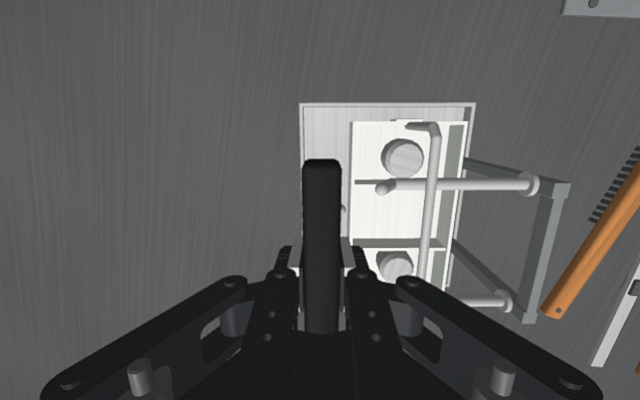

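Call:
step_arm(series=[0,0,0,0,0,0,0,0,0,0,0,0])

```text
time: 9.12
tool_pos: [0.4167, -0.2774, 0.2264]
tcp_rot: [1.987, 2.433, 0.0]
wrist_force: [0.3, 0.6, -0.9]
width: 0.188
grip_force: 88.3
```

```bash
python3 - <<'E'
from h import *
p=cam("wrist")
c,n=np.cos(YS),np.sin(YS)
for y in (.088,.055,0,-.04): 
    X=[O[0]-y*n,O[1]+y*c,.16];print(y,proj(p,X).round(1))
print("tip",proj(p,[O[0]-.034*c-.055*n,O[1]-.034*n+.055*c,.174]))
Tw=p["W"]; s=monitor.read_state()
print("hooktip expected",proj(p,s["tool_pos"]+np.array([.017*c,.017*n,.0155-.094])))
for i in range(5): viewer.read_camera("wrist");print(monitor.read_state()["wrist_force"].round(2),end=" ")
go(0,.032,.2245)
E
```

```text
0.088 [437.2 141.9]
0.055 [432.2 185.4]
0 [424.8 250.3]
-0.04 [420.  292.3]
tip [392.79375472 189.61874973]
hooktip expected [341.75163031 209.14397867]
[ 1.08 -0.15 -0.74] [ 0.07 -1.16 -1.45] [-0.24 -0.44 -1.5 ] [-0.13 -0.36 -0.75] [ 0.6  -0.42 -1.28] t 9.425 at [ 0.4168 -0.2773  0.2263] yaw 11.515516657205268 F [ 0.6  -0.42 -1.28] T [-0.01   0.022  0.002] w 0.1905236649778026
shift [0.0001 0.0841 0.0018] turn 0.00027081675713525044
```

Call:
step_arm(series=[0,0.02,0.001,0,0,0.042,0.001,0,0,0.06,0.001,0,0,0.075,0.001,0,0,0.085,0.001,0,0,0.085,0.001,0,0,0.085,0.001,0,0,0.085,0.001,0])

```text
time: 10.42
tool_pos: [0.4996, -0.2605, 0.2253]
tcp_rot: [-1.988, -2.433, 0.0]
wrist_force: [0.1, -0.2, -2.4]
width: 0.192
grip_force: 88.4
```

```bash
python3 - <<'E'
from h import *
p=cam("wrist");cv2.imwrite("pics/w5.png",cv2.resize(p["image"][80:280,200:520],None,fx=2,fy=2)[:,:,::-1])
f=[]
for i in range(6): f.append(monitor.read_state()["wrist_force"]);viewer.read_camera("wrist")
print(np.mean(f,0),np.std(f,0));go(0.002,.032,.2245)
E
```

```text
[-0.25465462  0.14175347 -1.53751668] [0.36437744 0.5809496  0.39156107]
t 10.775 at [ 0.4999 -0.2604  0.2254] yaw 11.504644958849667 F [-0.37 -0.57 -1.43] T [ 0.013  0.025 -0.015] w 0.18876807028779002
shift [0.0002 0.0012 0.0009] turn 8.10698255464537e-05
```

View pics/w5.png

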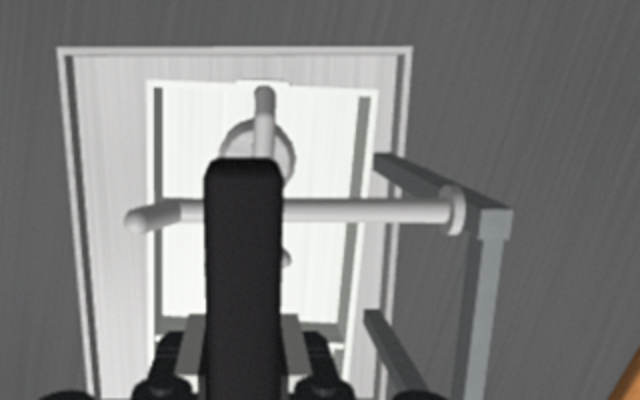

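```bash
python3 - <<'E'
from h import *
p=cam("wrist");s=monitor.read_state();t=s["tool_pos"];c,n=np.cos(YS),np.sin(YS)
for uv,z in [((332,128),.16),((331.5,140),.16),((331.3,157),.16),((343.5,209),t[2]-.0785),((270,189),.174),((321.5,162),t[2]+.0245)]:
    d=atz(p,uv,z)-t; print(uv,"hook frame x,y",(d[0]*c+d[1]*n).round(4),(-d[0]*n+d[1]*c).round(4))
E
```

```text
(332, 128) hook frame x,y 0.0075 0.066
(331.5, 140) hook frame x,y 0.0072 0.0575
(331.3, 157) hook frame x,y 0.0072 0.0451
(343.5, 209) hook frame x,y 0.0184 0.0001
(270, 189) hook frame x,y -0.0372 0.0238
(321.5, 162) hook frame x,y -0.0003 0.0536
```

Call:
step_arm(series=[0,0.0055,0,0,0,0.0055,-0.01,0,0,0.0055,-0.02,0,0,0.0055,-0.025,0,0,0.0055,-0.027,0,0,0.0055,-0.028,0,0,0.0055,-0.029,0,0,0.0055,-0.029,0])

```text
time: 11.82
tool_pos: [0.5053, -0.2592, 0.2541]
tcp_rot: [-1.987, -2.433, 0.0]
wrist_force: [0.9, -0.6, -1.5]
width: 0.194
grip_force: 88.4
```

Call:
step_arm(series=[0,0,-0.001,0,0,0,-0.001,0])

```text
time: 12.08
tool_pos: [0.5052, -0.2591, 0.2547]
tcp_rot: [-1.987, -2.432, 0.0]
wrist_force: [0.4, -0.7, -3.9]
width: 0.191
grip_force: 88.1
```

Call:
step_arm(series=[0,0,-0.001,0,0,0,-0.001,0])

```text
time: 12.32
tool_pos: [0.5052, -0.2591, 0.256]
tcp_rot: [-1.987, -2.433, 0.0]
wrist_force: [0.2, -0.2, -4.3]
width: 0.195
grip_force: 88.0
```

Call:
step_arm(series=[0,0,-0.001,0,0,0,-0.001,0])

```text
time: 12.58
tool_pos: [0.5054, -0.2592, 0.2573]
tcp_rot: [-1.987, -2.433, -0.0]
wrist_force: [0.0, -0.2, -4.2]
width: 0.188
grip_force: 88.0
```

```bash
cat >> h.py <<'E'
def favg(n=10):
    f=[];t=[]
    for i in range(n):
        s=monitor.read_state();f.append(s["wrist_force"]);t.append(s["torque"]);viewer.read_camera("wrist")
    print("F",np.mean(f,0).round(3),"sem",(np.std(f,0)/n**.5).round(3),"T",np.mean(t,0).round(3))
E
python3 - <<'E'
from h import *
favg(12);go(.0075,-.032,.2265)
E
```

```text
F [-0.123 -0.023 -4.524] sem [0.164 0.106 0.153] T [ 0.035  0.034 -0.002]
t 13.175 at [ 0.5054 -0.2592  0.2573] yaw 11.517451842323908 F [ 0.06 -0.22 -4.45] T [ 0.021  0.001 -0.035] w 0.18619742339580303
shift [-0.0639  0.0011  0.0308] turn 0.00030459210909117296
```

Call:
step_arm(series=[0,0,0.004,0,0,0,0.013,0,-0.02,0,0.014,0,-0.042,0,0.014,0,-0.059,0,0.014,0,-0.064,0,0.014,0,-0.064,0,0.01,0,-0.064,0,0.006,0])

```text
time: 14.18
tool_pos: [0.5182, -0.3216, 0.2516]
tcp_rot: [-1.987, -2.433, -0.0]
wrist_force: [-0.2, -1.6, -1.1]
width: 0.193
grip_force: 88.3
```

Call:
step_arm(series=[0,0,-0.001,0,0,0,-0.002,0,0,0,-0.003,0,0,0,-0.004,0])

```text
time: 14.68
tool_pos: [0.5177, -0.3216, 0.2546]
tcp_rot: [-1.986, -2.432, 0.0]
wrist_force: [-0.6, 0.7, -6.0]
width: 0.191
grip_force: 87.9
```

Call:
step_arm(series=[0,0,-0.001,0,0,0,-0.002,0,0,0,-0.002,0])

```text
time: 15.05
tool_pos: [0.5182, -0.3217, 0.257]
tcp_rot: [-1.987, -2.433, -0.0]
wrist_force: [-0.5, 0.2, -7.3]
width: 0.192
grip_force: 87.9
```

```bash
python3 - <<'E'
from h import *
favg(12);go(.0075,-.032,.2265)
E
```

```text
F [ 0.017  0.419 -7.276] sem [0.168 0.115 0.072] T [ 0.124 -0.002  0.009]
t 15.65 at [ 0.5182 -0.3219  0.2573] yaw 11.520131863593505 F [ 0.64  0.88 -6.93] T [ 0.163 -0.079 -0.002] w 0.1955248364059278
shift [0.0001 0.0011 0.0308] turn 0.0003513673042689902
```

Call:
step_arm(series=[0,0,0.004,0,0,0,0.01,0,0.007,0,0.012,0,0.0147,0,0.012,0,0.0147,0,0.008,0,0.0147,0,0.004,0,0.0147,0,0.002,0,0.0147,0,0,0])

```text
time: 16.65
tool_pos: [0.5145, -0.3072, 0.2559]
tcp_rot: [-1.986, -2.431, 0.001]
wrist_force: [0.1, -0.3, -7.6]
width: 0.191
grip_force: 87.9
```

Call:
step_arm(series=[0,0,-0.0005,0,0,0,-0.001,0,0,0,-0.0015,0,0,0,-0.002,0])

```text
time: 17.15
tool_pos: [0.5153, -0.3076, 0.2592]
tcp_rot: [-1.987, -2.433, -0.0]
wrist_force: [0.4, -0.1, -8.0]
width: 0.194
grip_force: 87.9
```

```bash
python3 - <<'E'
from h import *
favg(8);go(.0075,-.0173,.2265);p=cam("wrist");save(p,"w6.png")
cv2.imwrite("pics/w6c.png",cv2.resize(p["image"][60:260,200:520],None,fx=2,fy=2)[:,:,::-1])
E
```

```text
F [ 0.068 -0.146 -7.893] sem [0.156 0.139 0.186] T [0.002 0.021 0.003]
t 17.55 at [ 0.5153 -0.3076  0.2593] yaw 11.51603103524306 F [-0.01 -0.09 -7.63] T [-0.03   0.022  0.001] w 0.1920120277860294
shift [0.0001 0.0011 0.0328] turn 0.00027979434749458854
```

View pics/w6c.png

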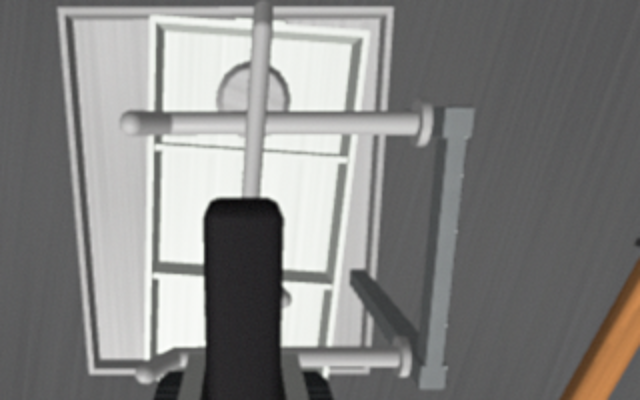

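Call:
step_arm(series=[0,0,-0.001,0,0,0,-0.002,0,0,0,-0.003,0,0,0,-0.004,0,0,0,-0.004,0])

```text
time: 18.23
tool_pos: [0.5154, -0.3076, 0.2635]
tcp_rot: [1.987, 2.433, 0.0]
wrist_force: [-0.5, -0.4, -8.7]
width: 0.193
grip_force: 87.9
```

```bash
cat > tilt.py <<'E'
from h import *
p=cam("wrist");b=cv2.imread("pics/w6.png",0);n=cv2.cvtColor(p["image"],cv2.COLOR_RGB2GRAY)
cr=np.array([(153,18),(370,33),(153,147),(349,158),(151,272),(335,283),(262,10),(256,150)],float)/2+[200,60]
q,st,_=cv2.calcOpticalFlowPyrLK(b,n,cr.astype(np.float32).reshape(-1,1,2),None,winSize=(15,15));q=q[:,0].astype(float);print((q-cr).round(1).tolist())
M=np.array([(-.055,.1,.035),(.055,.1,.035),(-.055,.036,.035),(.055,.036,.035),(-.055,-.036,.035),(.055,-.036,.035)],float)
for pts in (q,):
    ok,rv,tv=cv2.solvePnP(M,pts[:6],np.array(p["intrinsics"]),np.array(p["distortion"]),flags=cv2.SOLVEPNP_ITERATIVE)
    F=np.diag([1,-1,-1.]);Rt=p["W"][:3,:3]@F@cv2.Rodrigues(rv)[0]
    print("tray z axis",Rt[:,2].round(3),"y axis tilt deg",np.degrees(np.arcsin(Rt[2,1])).round(2),"yaw",np.degrees(np.arctan2(-Rt[0,1],Rt[1,1])).round(1))
    pr=cv2.projectPoints(M,rv,tv,np.array(p["intrinsics"]),np.array(p["distortion"]))[0][:,0];print((pr-pts[:6]).round(1).tolist(),(p["W"][:3,:3]@F@tv[:,0]+p["W"][:3,3]).round(3))
favg(6);go(.0075,-.0173,.2265)
save(cam("scene"),"s2.png")
im=cv2.imread("pics/s2.png")[190:330,180:310];cv2.imwrite("pics/s2c.png",cv2.resize(im,None,fx=4,fy=4,interpolation=cv2.INTER_CUBIC))
E
python3 tilt.py
```

```text
[[-0.9, 0.4], [-0.8, -0.1], [-0.5, 0.1], [-0.4, -0.4], [-0.0, 0.2], [-0.2, -0.4], [-0.9, 0.2], [-0.4, -0.1]]
tray z axis [ 0.034 -0.068  0.997] y axis tilt deg 4.15 yaw 8.1
[[0.2, -0.3], [-0.9, 0.1], [-0.5, 0.1], [1.2, 1.0], [-0.1, -0.3], [0.3, -0.5]] [ 0.513 -0.286  0.056]
F [ 0.427 -0.138 -8.055] sem [0.266 0.181 0.28 ] T [ 0.01  -0.004 -0.   ]
t 18.575 at [ 0.5152 -0.3076  0.2632] yaw 11.516396294279375 F [ 0.34  0.49 -7.88] T [ 0.048 -0.02   0.014] w 0.19251601935031765
shift [0.0001 0.0011 0.0367] turn 0.00028616932030112174
```

View pics/s2c.png

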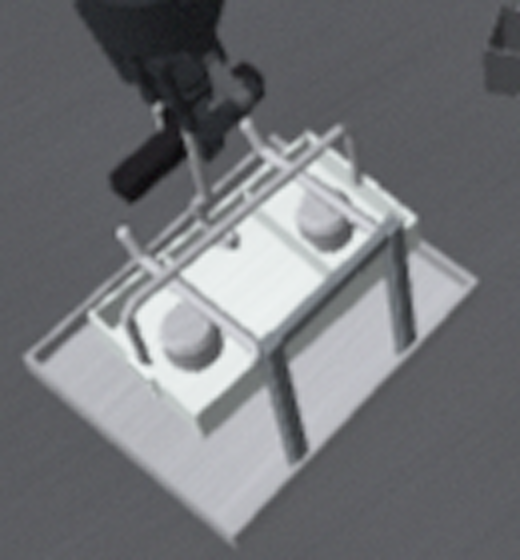

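```bash
python3 - <<'E'
from h import *
p=cam("scene");s=monitor.read_state();c,n=np.cos(YS),np.sin(YS);t=s["tool_pos"];C=t+np.array([.0015*c,.0015*n,-.0945])
print("hook seat px",proj(p,C))
mp=np.array([212.5,267.5]);pp=np.array([266.2,222.0])
def pts(v):
    yaw,tl,y0=v;d=np.array([-np.sin(yaw)*np.cos(tl),np.cos(yaw)*np.cos(tl),np.sin(tl)]);return proj(p,C+d*(.094+y0)),proj(p,C-d*(.094-y0))
for tl in (0,3,6): print(tl,[a.round(1).tolist() for a in pts((np.radians(8.5),np.radians(tl),.0173))])
print("meas",pp,mp)
f=lambda v:np.r_[pts(v)[0]-pp,pts(v)[1]-mp]
r=least_squares(f,[.15,0,.017]);print(np.degrees(r.x[:2]),r.x[2],r.fun)
E
```

```text
hook seat px [234.84887039 247.6748373 ]
0 [[266.3, 221.6], [211.4, 267.1]]
3 [[266.0, 220.4], [211.7, 267.9]]
6 [[265.7, 219.2], [212.1, 268.6]]
meas [266.2 222. ] [212.5 267.5]
[ 9.97219221 -1.5874542 ] 0.018136667162523087 [-0.36204475 -0.42981598 -0.49110788 -0.58290064]
```

Call:
step_arm(series=[0,0,-0.001,0,0,0,-0.004,0,0,0,-0.008,0,0,0,-0.012,0,0,0,-0.016,0,0,0,-0.019,0,0,0,-0.021,0,0,0,-0.021,0])

```text
time: 19.68
tool_pos: [0.5154, -0.3076, 0.2845]
tcp_rot: [1.987, 2.433, 0.0]
wrist_force: [-0.9, 0.6, -7.4]
width: 0.191
grip_force: 87.9
```

```bash
python3 - <<'E'
from h import *
save(cam("scene"),"s3.png");favg(4)
p=cam("scene");s=monitor.read_state();c,n=np.cos(YS),np.sin(YS);C=s["tool_pos"]+np.array([.0015*c,.0015*n,-.0945])
a=cv2.imread("pics/s2.png",0);b=cv2.imread("pics/s3.png",0)
q=np.array([[212.5,267.5],[266.2,222.0]],np.float32).reshape(-1,1,2)
r,st,_=cv2.calcOpticalFlowPyrLK(a,b,q,None,winSize=(11,11));r=r[:,0].astype(float);print(r,st.ravel())
def pts(v):
    yaw,tl,y0=v;d=np.array([-np.sin(yaw)*np.cos(tl),np.cos(yaw)*np.cos(tl),np.sin(tl)]);return proj(p,C+d*(.094+y0)),proj(p,C-d*(.094-y0))
z=least_squares(lambda v:np.r_[pts(v)[0]-r[1],pts(v)[1]-r[0]],[.15,0,.017]);print(np.degrees(z.x[:2]),z.x[2],z.fun)
go(-.13,-.0173,.284)
E
```

```text
F [-0.267 -0.255 -7.669] sem [0.232 0.251 0.155] T [ 0.024  0.005 -0.002]
[[210.76968384 263.37789917]
 [265.49624634 217.42219543]] [1 1]
[ 9.81168269 -1.27053544] 0.01775989802974168 [-0.40847794 -0.4895572  -0.54930493 -0.65814317]
t 19.975 at [ 0.5152 -0.3075  0.2841] yaw 11.519128204207547 F [-0.83 -0.24 -7.59] T [ 0.028 -0.001  0.012] w 0.19352342867565264
shift [ 1.000e-04 -1.363e-01  1.000e-04] turn 0.0003338501434155816
```

Call:
step_arm(series=[0,-0.002,0,0,0,-0.007,0,0,0,-0.015,0,0,0,-0.025,0,0,0,-0.037,0,0,0,-0.05,0,0,0,-0.064,0,0,0,-0.078,0,0])

```text
time: 20.98
tool_pos: [0.4378, -0.3234, 0.2844]
tcp_rot: [1.987, 2.433, -0.0]
wrist_force: [-0.3, 0.3, -7.8]
width: 0.193
grip_force: 88.0
```

Call:
step_arm(series=[0,-0.014,0,0,0,-0.027,0,0,0,-0.039,0,0,0,-0.049,0,0,0,-0.057,0,0,0,-0.062,0,0,0,-0.064,0,0,0,-0.064,0,0])

```text
time: 21.98
tool_pos: [0.3762, -0.3359, 0.2843]
tcp_rot: [1.987, 2.433, 0.0]
wrist_force: [-0.3, -0.6, -7.3]
width: 0.193
grip_force: 88.0
```

```bash
python3 - <<'E'
from h import *
p=cam("scene");cv2.imwrite("pics/s4c.png",cv2.resize(p["image"][130:330,140:400],None,fx=3,fy=3)[:,:,::-1]);favg(3)
w=cam("wrist");save(w,"w7.png")
go(0,-.0173,.284,o=np.array([.557,.2866]))
E
```

```text
F [-0.022  0.115 -7.998] sem [0.321 0.2   0.202] T [ 0.021 -0.017  0.002]
t 22.225 at [ 0.3764 -0.3358  0.2843] yaw 11.534741075350794 F [ 0.37 -0.04 -7.61] T [-0.049  0.014 -0.06 ] w 0.1904119811621995
shift [5.565e-01 2.999e-01 3.000e-04] turn 0.0006063461505547707
```

View pics/s4c.png

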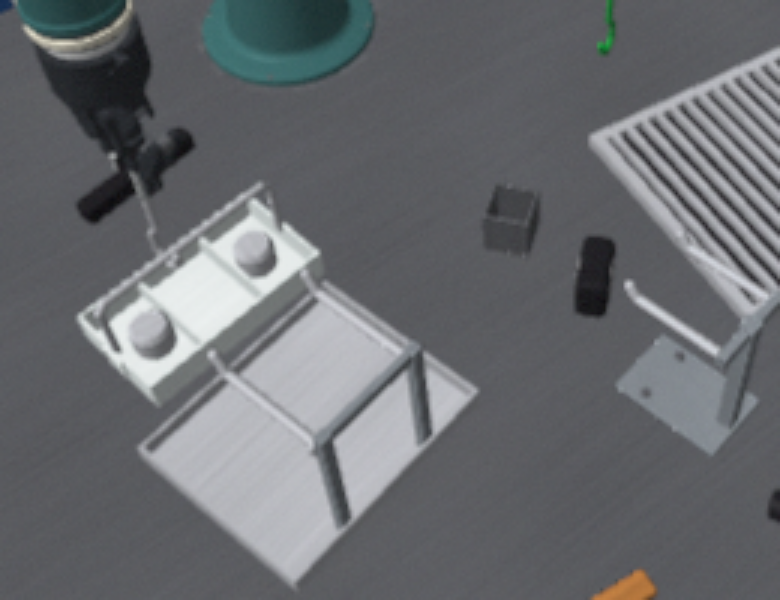

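Call:
step_arm(series=[0.0013,0.0007,-0.001,0,0.0053,0.0028,-0.003,0,0.0123,0.0066,-0.006,0,0.022,0.0119,-0.009,0,0.0343,0.0185,-0.012,0,0.0493,0.0266,-0.014,0,0.0669,0.0361,-0.015,0,0.0862,0.0465,-0.015,0])

```text
time: 23.22
tool_pos: [0.4048, -0.2407, 0.2995]
tcp_rot: [1.987, 2.433, 0.0]
wrist_force: [-0.4, -0.3, -7.5]
width: 0.194
grip_force: 88.0
```

Call:
step_arm(series=[0.0211,0.0114,0,0,0.0422,0.0228,0,0,0.0634,0.0342,0,0,0.0845,0.0455,0,0,0.1056,0.0569,0,0,0.1267,0.0683,0,0,0.1478,0.0797,0,0,0.169,0.0911,0,0])

```text
time: 24.22
tool_pos: [0.4599, -0.0566, 0.2994]
tcp_rot: [1.987, 2.434, 0.001]
wrist_force: [-0.4, -1.0, -8.1]
width: 0.192
grip_force: 88.0
```

Call:
step_arm(series=[0.0211,0.0114,0,0,0.0422,0.0228,0,0,0.0634,0.0342,0,0,0.0845,0.0455,0,0,0.1056,0.0569,0,0,0.1267,0.0683,0,0,0.1478,0.0797,0,0,0.169,0.0911,0,0])

```text
time: 25.22
tool_pos: [0.5151, 0.1272, 0.2993]
tcp_rot: [-1.986, -2.434, -0.0]
wrist_force: [-0.2, -0.3, -7.4]
width: 0.188
grip_force: 87.9
```

Call:
step_arm(series=[0.0202,0.0109,0,0,0.0396,0.0214,0,0,0.0572,0.0308,0,0,0.073,0.0394,0,0,0.0871,0.047,0,0,0.0994,0.0536,0,0,0.11,0.0593,0,0,0.1188,0.0641,0,0])

```text
time: 26.22
tool_pos: [0.5549, 0.2551, 0.2993]
tcp_rot: [1.987, 2.433, -0.0]
wrist_force: [-0.3, -0.7, -8.7]
width: 0.194
grip_force: 87.9
```

Call:
step_arm(series=[0.006,0.0032,0,0,0.0105,0.0056,0,0,0.013,0.007,0,0,0.0135,0.0073,0,0,0.0135,0.0073,0,0])

```text
time: 26.85
tool_pos: [0.5591, 0.2691, 0.2993]
tcp_rot: [1.987, 2.433, -0.0]
wrist_force: [-1.5, -0.5, -7.9]
width: 0.189
grip_force: 88.0
```

```bash
python3 - <<'E'
from h import *
p=cam("top");cv2.imwrite("pics/t5c.png",cv2.resize(p["image"][100:260,150:350],None,fx=3,fy=3)[:,:,::-1]);favg(3)
w=cam("wrist")
print([(r["point"],r["score"]) for r in viewer.spot_point(w,"bail_mid")[:1]],[(r["point"],r["score"]) for r in viewer.spot_point(p,"bail_mid")[:2]])
go(0,-.0173,.284,o=np.array([.557,.2866]))
print(atz(p,viewer.spot_point(p,"bail_mid")[0]["point"],.2))
E
```

```text
F [ 0.448 -0.066 -7.991] sem [0.252 0.177 0.153] T [ 0.004  0.021 -0.018]Traceback (most recent call last):
  File "<stdin>", line 4, in <module>
ValueError: only the last four pictures can be asked about
```

View pics/t5c.png

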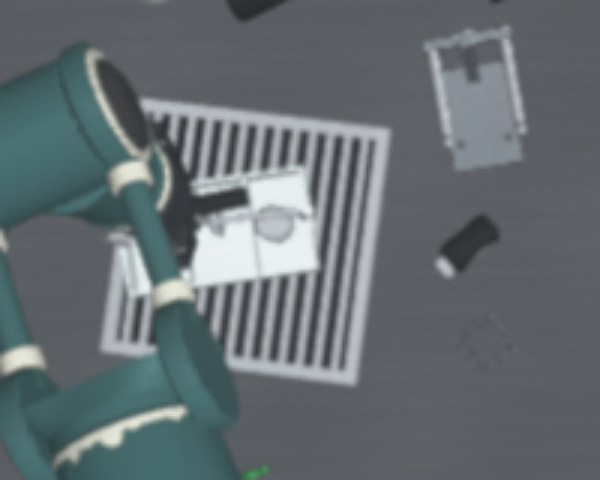

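The tray hangs over the grate centre: it sits at crop (135–318, 165–295), and the grate spans (105–390, 100–385). Lowering now.

Call:
step_arm(series=[0,0,0.003,0,0,0,0.01,0,0,0,0.021,0,0,0,0.034,0,0,0,0.048,0,0,0,0.061,0,0,0,0.071,0,0,0,0.077,0])

```text
time: 28.15
tool_pos: [0.5588, 0.2692, 0.2213]
tcp_rot: [-1.987, -2.433, 0.001]
wrist_force: [0.6, -0.3, -7.9]
width: 0.189
grip_force: 88.0
```

Call:
step_arm(series=[0,0,0.003,0,0,0,0.005,0,0,0,0.006,0,0,0,0.007,0])

```text
time: 28.65
tool_pos: [0.5593, 0.2694, 0.2157]
tcp_rot: [1.987, 2.433, 0.001]
wrist_force: [0.0, 0.2, -7.8]
width: 0.188
grip_force: 88.0
```

```bash
python3 - <<'E'
from h import *
favg(4);go(0,-.0173,.284,o=np.array([.557,.2866]))
p=cam("top")
r=viewer.spot_point(p,"bail_mid")[:2];print(r,[atz(p,k["point"],.125) for k in r])
E
```

```text
F [-0.066 -0.055 -7.801] sem [0.149 0.21  0.241] T [0.01  0.016 0.009]
t 28.85 at [0.5591 0.2693 0.2154] yaw 11.516558872471123 F [ 0.02 -0.53 -7.71] T [-0.008 -0.017  0.002] w 0.19175925537394722
shift [ 0.0001 -0.0001 -0.0686] turn 0.0002890068450389638
[{'point': [225.5, 176.9], 'score': 0.79}] [array([0.55517653, 0.27900784, 0.125     ])]
```

Call:
step_arm(series=[0,0,0.001,0,0,0,0.002,0,0,0,0.003,0,0,0,0.004,0,0,0,0.005,0,0,0,0.006,0,0,0,0.007,0,0,0,0.008,0])

```text
time: 29.95
tool_pos: [0.5601, 0.2697, 0.2086]
tcp_rot: [1.986, 2.432, 0.004]
wrist_force: [0.1, 0.5, -1.0]
width: 0.191
grip_force: 88.9
```

Call:
step_arm(series=[0,0,0.001,0,0,0,0.002,0,0,0,0.003,0,0,0,0.003,0])

```text
time: 30.45
tool_pos: [0.559, 0.2692, 0.2041]
tcp_rot: [-1.987, -2.433, 0.0]
wrist_force: [0.9, -0.6, -1.7]
width: 0.197
grip_force: 88.9
```

Call:
step_arm(series=[0,0,0.003,0,0,0,0.007,0,0,0,0.012,0,0,0,0.016,0,0,0,0.019,0,0,0,0.019,0,0,0,0.019,0])

```text
time: 31.32
tool_pos: [0.5592, 0.2694, 0.1854]
tcp_rot: [1.987, 2.433, 0.0]
wrist_force: [0.4, 0.2, -0.9]
width: 0.188
grip_force: 88.9
```

```bash
python3 - <<'E'
from h import *
favg(4);go(-.07,-.0173,.185,o=np.array([.557,.2866]))
E
```

```text
F [-0.438  0.185 -1.174] sem [0.273 0.113 0.191] T [-0.006 -0.    -0.005]
t 31.525 at [0.5592 0.2694 0.1855] yaw 11.517573602318862 F [ 0.55 -0.43 -1.5 ] T [ 0.035 -0.028  0.019] w 0.19497462575471153
shift [ 0.0001 -0.0702  0.0005] turn 0.0003067172219002323
```

Call:
step_arm(series=[0,0,0.003,0,0,-0.004,0.004,0,0,-0.01,0.004,0,0,-0.018,0.004,0,0,-0.026,0.004,0,0,-0.036,0.004,0,0,-0.048,0.004,0,0,-0.06,0.004,0])

```text
time: 32.52
tool_pos: [0.4994, 0.2571, 0.1813]
tcp_rot: [-1.987, -2.433, 0.0]
wrist_force: [-1.0, -0.4, -1.3]
width: 0.191
grip_force: 88.9
```

Call:
step_arm(series=[0,-0.01,0,0,0,-0.015,-0.02,0,0,-0.015,-0.06,0,0,-0.015,-0.1,0,0,-0.015,-0.125,0,0,-0.015,-0.125,0])

```text
time: 33.28
tool_pos: [0.4874, 0.2552, 0.3109]
tcp_rot: [1.985, 2.43, 0.011]
wrist_force: [0.5, 0.1, -1.3]
width: 0.189
grip_force: 89.0
```

```bash
python3 - <<'E'
from h import *
favg(3)
p=cam("scene")
for l,z in [("bail_mid",.115),("tray",.015)]:
    print(l,[(r["score"],atz(p,r["point"],z).round(3)) for r in viewer.spot_point(p,l)[:2]])
# bracket hook pose: handle TCP where it was grasped
go(.0015,0,.31,yaw=np.radians(9.5),o=np.array([.6793,.0085]))
go(-.1,0,.31,yaw=np.radians(9.5),o=np.array([.6793,.0085]))
E
```

```text
F [-0.    -0.158 -1.334] sem [0.42  0.121 0.119] T [ 0.022  0.012 -0.036]
bail_mid [(0.94, array([0.55 , 0.296, 0.115]))]
tray [(0.62, array([0.549, 0.295, 0.015]))]
t 33.575 at [0.4848 0.2539 0.3044] yaw 11.515852605711842 F [-0.92 -1.4  -1.43] T [-0.009  0.013 -0.014] w 0.19387825944886963
shift [-0.2793  0.1416 -0.0058] turn 0.035183265204578706
t 33.575 at [0.4848 0.2539 0.3044] yaw 11.515852605711842 F [-0.92 -1.4  -1.43] T [-0.009  0.013 -0.014] w 0.19387825944886963
shift [-0.2758  0.0401 -0.0055] turn 0.035183265204578706
```

Call:
step_arm(series=[-0.02,0.01,-0.006,0.035,-0.06,0.03,-0.006,0.035,-0.105,0.053,-0.006,0.035,-0.15,0.076,-0.006,0.035,-0.195,0.099,-0.006,0.035,-0.24,0.122,-0.006,0.035,-0.27,0.137,-0.006,0.035,-0.279,0.1415,-0.006,0.035])

```text
time: 34.58
tool_pos: [0.6804, 0.0072, 0.3102]
tcp_rot: [-2.031, -2.394, 0.003]
wrist_force: [0.4, 0.6, -1.4]
width: 0.192
grip_force: 88.9
```

Call:
step_arm(series=[0,0,0,0,0,0,0,0,0,0,0,0])

```text
time: 34.95
tool_pos: [0.6794, 0.0104, 0.3126]
tcp_rot: [-2.028, -2.399, -0.0]
wrist_force: [0.8, 0.4, -1.3]
width: 0.191
grip_force: 88.9
```

```bash
python3 - <<'E'
from h import *
p=cam("wrist")
for x,y,z in [(-.026,.038,.181),(-.026,-.038,.181),(.073,.038,.17)]:
    c,n=np.cos(.168),np.sin(.168);print(proj(p,[.677+x*c-y*n,.0077+x*n+y*c,z]).round(1))
a=cv2.imread("pics/w3.png",0);b=cv2.cvtColor(p["image"],cv2.COLOR_RGB2GRAY)
r,st,_=cv2.calcOpticalFlowPyrLK(a,b,np.array([[288,157],[290,230],[390,152],[385,228]],np.float32).reshape(-1,1,2),None,winSize=(25,25));print("w3 marks (288,157),(290,230),(390,152),(385,228) ->",r[:,0].tolist(),st.ravel())
go(.0015,0,.31,yaw=np.radians(9.5),o=np.array([.6793,.0085]))
E
```

```text
[292.2 158.5]
[294.3 230.3]
[389.8 157.2]
w3 marks (288,157),(290,230),(390,152),(385,228) -> [[289.95184326171875, 158.49075317382812], [290.2232360839844, 230.6959686279297], [390.70745849609375, 153.8325958251953], [385.65545654296875, 228.9276580810547]] [1 1 1 1]
t 35.0 at [0.6795 0.0103 0.3126] yaw 9.588400658396054 F [ 0.4  -0.17 -0.97] T [-0.011  0.022  0.011] w 0.19385750639623034
shift [-0.0017 -0.0005  0.0026] turn 0.0015428825499419485
```

Call:
step_arm(series=[-0.0015,0,0.01,0,-0.0015,0,0.035,0,-0.0015,0,0.065,0,-0.0015,0,0.095,0,-0.0015,0,0.12,0,-0.0015,0,0.135,0,-0.0015,0,0.143,0,-0.0015,0,0.145,0])

```text
time: 36.0
tool_pos: [0.6803, 0.0077, 0.1673]
tcp_rot: [2.029, 2.398, 0.0]
wrist_force: [0.5, 0.5, -2.1]
width: 0.19
grip_force: 88.9
```

Call:
step_arm(series=[0,0,0.001,0,0,0,0.002,0,0,0,0.003,0,0,0,0.003,0])

```text
time: 36.5
tool_pos: [0.6803, 0.0077, 0.1644]
tcp_rot: [2.03, 2.398, 0.0]
wrist_force: [0.7, -0.3, -0.9]
width: 0.194
grip_force: 88.9
```

Call:
step_arm(series=[0,0,0.0005,0,0,0,0.001,0,0,0,0.001,0])

```text
time: 36.88
tool_pos: [0.6803, 0.0077, 0.1636]
tcp_rot: [2.029, 2.398, 0.0]
wrist_force: [-1.2, -0.3, 0.9]
width: 0.193
grip_force: 89.1
```

Call:
step_arm(series=[0,0,0.0005,0,0,0,0.001,0,0,0,0.001,0])

```text
time: 37.25
tool_pos: [0.6803, 0.0077, 0.1635]
tcp_rot: [2.029, 2.398, 0.001]
wrist_force: [-2.6, 0.2, 5.6]
width: 0.188
grip_force: 89.8
```

Call:
step_arm(series=[0,0,-0.001,0,0,0,-0.001,0,0,0,-0.001,0,0,0,-0.001,0,0,0,-0.001,0], gripper=0.55)

```text
time: 37.88
tool_pos: [0.6802, 0.0077, 0.1631]
tcp_rot: [-2.03, -2.398, 0.0]
wrist_force: [0.3, 0.3, -0.7]
width: 0.551
grip_force: 0.0
```

Call:
step_arm(series=[0,0,-0.005,0,0,0,-0.02,0,0,0,-0.05,0,0,0,-0.09,0,0,0,-0.14,0,0,0,-0.19,0,0,0,-0.23,0,0,0,-0.255,0])

```text
time: 38.88
tool_pos: [0.6807, 0.0077, 0.4235]
tcp_rot: [2.027, 2.394, 0.006]
wrist_force: [1.3, -0.4, -0.1]
width: 0.555
grip_force: 0.0
```

Call:
step_arm(series=[0,0,0,0,0,0,0,0,0,0,0,0,0,0,0,0])

```text
time: 39.38
tool_pos: [0.6798, 0.0077, 0.4165]
tcp_rot: [-2.028, -2.396, 0.003]
wrist_force: [-0.3, -0.0, -0.3]
width: 0.552
grip_force: 0.0
```

```bash
python3 - <<'E'
from h import *
p=cam("wrist");s=monitor.read_state();print(s["time"],s["tool_pos"],s["wrist_force"])
im=p["image"].max(2);u,v=proj(p,[.679,.008,.188]).astype(int);m=(im[v-50:v+50,u-25:u+25]<60).astype(np.uint8)
cs=max(cv2.findContours(m,0,2)[0],key=cv2.contourArea);b=cv2.boxPoints(cv2.minAreaRect(cs))+[u-25,v-50]
w=np.array([atz(p,q,.188) for q in b]);print(w.round(3).tolist(),w.mean(0))
print("hook",[(r["score"],atz(p,r["point"],.179).round(3)) for r in viewer.spot_point(p,"handhook")[:2]],[(r["score"],atz(p,r["point"],.069).round(3)) for r in viewer.spot_point(p,"hook_seat")[:2]])
t=cam("top")
print("tray",[(r["score"],atz(t,r["point"],.115).round(3)) for r in viewer.spot_point(t,"bail_mid")[:2]],"plugs",[(round(r["score"],2),atz(t,r["point"],.02).round(3).tolist()) for r in viewer.spot_point(t,"plug_a")[:3]])
sc=cam("scene")
print("tray",[(r["score"],atz(sc,r["point"],.115).round(3)) for r in viewer.spot_point(sc,"bail_mid")[:2]],"plugs",[(round(r["score"],2),atz(sc,r["point"],.02).round(3).tolist()) for r in viewer.spot_point(sc,"plug_a")[:3]],"hook",[(r["score"],r["point"],proj(sc,[.679,.008,.179])) for r in viewer.spot_point(sc,"handhook")[:3]])
E
```

```text
39.425 [0.67989014 0.0077126  0.41684697] [-0.13886004  0.23295248  0.70178206]
[[0.663, 0.059, 0.188], [0.679, 0.061, 0.188], [0.697, -0.044, 0.188], [0.681, -0.047, 0.188]] [0.68011592 0.00714105 0.188     ]
hook [(0.56, array([0.679, 0.008, 0.179]))] [(0.72, array([0.682, 0.008, 0.069]))]
tray [(0.69, array([0.559, 0.284, 0.115]))] plugs [(0.65, [0.569, 0.231, 0.02]), (0.47, [0.539, 0.355, 0.02])]
tray [(0.69, array([0.549, 0.299, 0.115]))] plugs [(0.66, [0.541, 0.356, 0.02])] hook [(0.77, [367.7, 221.5], array([368.05476474, 221.76731252])), (0.76, [347.3, 121.9], array([368.05476474, 221.76731252])), (0.69, [223.9, 353.5], array([368.05476474, 221.76731252]))]
```

The hook is back at its starting pose and hanging upright. The tray is centred on the grate to within about 1 cm, with both plugs in it. Handing in.

```bash
python3 -c "
from h import *
print(job.finish_job())"
```

```text
the job is handed in; nothing more can be done
None
```

I set the tray down near the grate's centre (within about 13 mm) with both plugs in it, hung the hook back in its bracket and handed the job in at about 40 s; the verdict was not shown, and I viewed 13 pictures, over the limit of 10.

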